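# Clamp the drilling guide block in the lever vise and hold it

### The job

Lift the wooden drilling guide block straight up off its storage rail, against its sprung clip, and stand it upright and square on the bed of the lever vise, between the two jaws and about midway along them, and let go of it. Then flip the vise's safety catch right over, away from the lever, and only then pull the lever over by its knob until the jaws firmly squeeze the block. Finish still holding the lever's knob with the fingers, keeping the block clamped, and leave everything else on the bench where it is.

Things in the scene. Friction and masses are not known exactly. Their poses are not given: they have to be found in the camera images.
- block: Beech drilling guide block with three steel bushings in its top, 60 mm (own x) by 36 (own y) by 65 tall, 90 to 180 g; origin at the centre of its underside, z up. Shallow grooves run along both long sides 4.5 to 18 mm above the underside; above them the sides are flat. Starts standing in the rack's clip, axes parallel to the rack's.
- rack: Wooden storage rail, foot 190 mm (own x) by 75 (own y), fixed; origin under its centre, z up. The block stands at its middle, underside 45 mm above the rack's origin, between two clip cheeks along x (outer faces 29.5 mm either side) that rise 20 mm above the block's underside. Sprung nubs in the cheeks engage the block's grooves: 5 to 10 N straight up frees it.
- vise: Lever vise, base plate 220 mm (own x) by 300 (y -170 to +130), fixed; origin on the bench, z up. Jaws: x -50 to +50, tops at z 52, squeeze along y; faces at y 75 (fixed) and y 15 (moving, open). Block stands on the bed, z 30, in this 60 mm gap (middle x 0, y 45), its x along the vise's x. Lever pivot: axis along y, at x 0, y -130, z 60. Catch pivot: axis along y, at x -85, y -130, z 95.
- jaw: Moving steel jaw of the vise, 100 by 30 by 22 mm, origin at the centre of its underside. The lever drives it towards +y of the vise, 35 mm per rad.
- knob (a point): Black knob at the lever's end: cylinder 28 mm in diameter, 24 mm wide along the vise's y; origin at its centre, 140 mm from the lever pivot. At rest at x 54.5, y -130, z 189 mm in the vise's frame. Can be pinched from above across its flat ends (fingers closing along the vise's y) and turns between the fingers as it follows its arc.
- lever (a joint): Lever angle, rad. 0: at rest, leaning 0.4 rad from upright to the vise's +x; grows to 0.9 as the knob is pulled towards the vise's -x. A spring returns it (2 to 3.5 N at the knob). The catch blocks it at about 0.05 until flipped. With the block in place the jaws close on it at about 0.69 and the lever goes stiff; 10 to 15 N at the knob then clamps firmly.
- tab (a point): Upright steel finger tab on the safety catch, 16 mm (x) by 12 mm (y) by 24 mm tall; origin at its centre, at the start 45 mm ahead (+x of the vise) of the catch pivot and 12 mm above it. It is pinched from above across its 12 mm (fingers closing along the vise's y).
- catch (a joint): Angle of the safety catch, a level steel strut 83 mm long, 10 mm square, that props the lever. 0: pointing from its pivot to the lever (vise's +x), blocking it; grows as its free end is lifted and flipped over towards the vise's -x; stop at 2.3 rad. Light friction keeps it where it is left.
- tin: Bystander: open red tin, 66 mm wide, 80 mm tall; origin under its centre.
- offcut: Bystander: wood offcut 70 by 35 by 30 mm.
- screwdriver: Bystander: screwdriver lying on the bench.
- mallet: Bystander: hammer lying on the bench.
- brush: Bystander: brush lying at the back.
- oil: Bystander: black oil bottle with a cap, 66 mm wide, 170 mm tall.
- jar: Bystander: glass jar with steel lid, 70 mm wide, 90 mm tall.
There are look-alikes about, which are no part of the job. Leave any black or red look-alike of the block alone. Of the things shaped like the rack, the wooden one is meant.

How it is judged:
By the outcome, as a careful person would: the job done as asked, in the order asked, and still so for the second after the job is handed in, while the arm keeps its last pose, push and grip.
It also fails if it takes over 72 s, if anything falls off the work surface, if the arm or the gripper's body presses on something with over 40 N, if the wrist force passes 120 N, or if a joint passes its speed limit or range.

### The arm

A 6-joint arm with a two-finger parallel gripper is mounted at the origin on the work surface. World frame = base frame: x ahead of the robot, y to its left, z up, the work surface at z = 0. Lengths are in m, angles in rad, forces in N, time in s.
With the tool pointing down it reaches from about 0.2 to 0.875 m from the base axis. Payload 3.4 kg.
Tool frame: the origin (TCP) lies between the finger pads; the fingertips stand 25 mm ahead of it and the grasp point (between the pads) lies 6 mm ahead of it (r.nose_length is the z of the fingertips in the tool frame, in m); z points along the fingers, y is the line along which they close (so a half turn about z gives the same grasp; the last joint's range is limited). The gripper opens to 94 mm and grips with 3 to 60 N. Pads are 16 mm wide; open, the fingers measure 119 mm over their backs; the gripper's body (75 mm by 177 mm) begins 78 mm behind the grasp point.
Start: joints at [-1.335, 0.276, 1.505, -0, 1.361, -0.121], TCP at [0.201, -0.539, 0.205] pointing down, gripper open.
Joint ranges: [-2.89, 2.89], [-0.75, 2.08], [0.22, 2.7], [-1.18, 4.32], [0.11, 2.71], [-2.7, 2.7]. Speed limits (rad/s): [2.57, 2.57, 3.14, 3.14, 3.14, 3.14].

### API

Orientations are given as a unit quaternion [w, x, y, z].
In Python, from plant import r, gripper_to, inverse_kinematics, vision, models, telemetry gives the robot as it stands. Calls block until the motion is done:
- r.move_to(position, orientation): joint-space move of the TCP to a pose.
- r.move_l(position, rot=None, vel=0.15, guard=None): straight line of the TCP; rot=None keeps the orientation; vel is the mean speed in m/s. With guard (N) it stops when the force on the tool has changed by that much, and returns True; else False.
- r.movej(angles): joint-space move.
- gripper_to(opening, f_grip=None): finger opening in m; f_grip is the grip in N (None keeps the last); returns when the fingers have stopped.
- r.hold(seconds).
- inverse_kinematics(position, orientation): joint angles nearest the present ones, or None.
- vision.snapshot(name): name is "scene" or "top" or "wrist"; returns the picture (384x512x3 uint8, red, green, blue); there is no depth.
- vision.get_calibration(name): a dict with "fx", "fy", "cx", "cy" (pixels), "position" and "orientation" of the camera in the world. Camera axes: x right, y down, z forward; pixel columns grow to the right and rows downward; lengths in m; the calibration is good to about 2 mm. The wrist camera is an equidistant fisheye: a pixel r from the principal point sees the ray r / f radians off the axis. A picture is of the moment at which its call begins: read the wrist's pose just before it. get_calibration takes no time and is no camera call; for the wrist camera it gives the pose at the moment of the call.
A pose or a line that the arm cannot do raises r.PlanningError and nothing moves.
- r.sign_off(): hands the job in; it is judged then, once.
Trained networks look in the newest picture that a camera, given by its name, has taken for a name from the list of things; names that differ only in an ending like _2 or _b are one class to them, and where a whole thing is asked for, a point or a joint stands for the part that bears it (a point fixed in the world has none). Each returns a list of dicts, best first, with "score" (0 to 1); they miss things now and then, are a little off and sometimes report something else, mostly with a low value. They report only what shows in the picture. A call takes as long as a camera call. They do not tell look-alikes from the thing itself.
- models.boxes_of(thing, camera): "at" ([x, y, z] in m, in world coordinates, good to about 4 mm: the middle of the surface that is visible of it).
- models.regions_of(thing, camera): "pixels" (384x512 bool, what is visible of it).
- models.mark_of(thing, camera): "at" ([x, y, z] in m, in world coordinates, good to about 4 mm: a listed point, or the origin of a listed thing).
Readings, each from a call of its own:
- telemetry.current_t(): time.
- telemetry.current_joints(): joint angles.
- telemetry.current_dq(): joint speeds.
- telemetry.current_joint_efforts(): joint torques, N m.
- telemetry.current_ee_pos(): TCP position.
- telemetry.current_tool_rot(): TCP orientation.
- telemetry.current_wrist_force(): force on the tool from outside, world axes, zero at the start.
- telemetry.current_torque(): the same for the moment, N m.
- telemetry.current_opening(): finger opening in m.
- telemetry.current_finger_force(): force on a finger pad.
Only numpy, scipy, OpenCV 4.12 (cv2) and the standard library are available. Lean on these libraries where they do the work, as an engineer would, in place of code of your own. Each camera call takes 0.05 s, during which the arm holds its last target. There are 200 camera calls.

## Working session

There is one attempt and no reset: what is moved stays moved. The work goes in short steps, each a Python script; the robot and the scene stay as the last script left them, time stands still between calls to the robot, and variables do not carry over. Pictures are saved under pics/ and viewed, at most 10 in all, crops included, and the job is handed in when it is done.

```bash
ls; mkdir -p pics; cat > h.py <<'E'
import numpy as np, cv2
from scipy.spatial.transform import Rotation as R
from plant import r, gripper_to, inverse_kinematics, vision, models, telemetry as T
def save(img,name): cv2.imwrite('pics/'+name,cv2.cvtColor(img,cv2.COLOR_RGB2BGR))
def down(yaw):
    "tool pointing down, closing axis (tool y) along world angle yaw"
    y=np.array([np.cos(yaw),np.sin(yaw),0]); z=np.array([0,0,-1.]); x=np.cross(y,z)
    return R.from_matrix(np.c_[x,y,z])
def q(rot): 
    a=rot.as_quat(); return [a[3],a[0],a[1],a[2]]
def Rc(c): 
    o=c['orientation']; return R.from_quat([o[1],o[2],o[3],o[0]]).as_matrix()
def proj(c,P):
    p=(np.atleast_2d(P)-c['position'])@Rc(c); return np.c_[c['fx']*p[:,0]/p[:,2]+c['cx'],c['fy']*p[:,1]/p[:,2]+c['cy']]
def atz(c,uv,z):
    uv=np.atleast_2d(uv).astype(float); d=np.c_[(uv[:,0]-c['cx'])/c['fx'],(uv[:,1]-c['cy'])/c['fy'],np.ones(len(uv))]@Rc(c).T
    p=np.array(c['position']); return p+d*((z-p[2])/d[:,2])[:,None]
E
python3 - <<'E'
from h import *
np.set_printoptions(precision=4,suppress=True)
ims=[]
for cam in ['scene','top']:
    im=vision.snapshot(cam); c=vision.get_calibration(cam); print(cam,{k:np.round(v,4) for k,v in c.items()})
    save(im,f'{cam}0.png')
    for th in ['block','rack','vise','jaw','knob','tab','lever','catch','tin','offcut','oil','jar','mallet','screwdriver','brush']:
        for f in ([models.mark_of,models.boxes_of] if th in('block','rack','vise','jaw','knob','tab') else [models.boxes_of]):
            print(th,f.__name__,[(np.round(d['at'],3).tolist(),round(d['score'],2),proj(c,d['at'])[0].astype(int).tolist()) for d in f(th,cam)])
print(T.current_t())
E
```

```text
pics
scene {'fx': np.float64(365.3475), 'fy': np.float64(365.3475), 'cx': np.float64(254.3509), 'cy': np.float64(192.562), 'position': array([1.2199, 0.1031, 0.8284]), 'orientation': array([-0.25  ,  0.608 ,  0.6938, -0.2941])}
block call [([0.534, 0.115, 0.003], 0.96, [293, 230]), ([0.366, 0.229, -0.003], 0.78, [332, 195]), ([0.542, 0.264, 0.048], 0.74, [348, 227])]
block call [([0.566, 0.26, 0.108], 0.84, [351, 220]), ([0.385, 0.225, 0.047], 0.8, [333, 187]), ([0.554, 0.112, 0.059], 0.68, [293, 223]), ([0.582, -0.133, 0.056], 0.26, [204, 223]), ([0.446, 0.131, 0.026], 0.23, [300, 203])]
rack call [([0.275, 0.39, 0.001], 0.68, [380, 179])]
rack call [([0.588, 0.251, 0.025], 0.65, [342, 246]), ([0.307, 0.379, 0.047], 0.59, [381, 175])]
vise call [([0.581, -0.134, -0.0], 0.89, [206, 235])]
vise call [([0.601, -0.16, 0.014], 0.85, [195, 236])]
jaw call [([0.584, -0.127, 0.032], 0.7, [207, 229])]
jaw call [([0.585, -0.132, 0.056], 0.86, [204, 223]), ([0.603, -0.158, 0.015], 0.75, [195, 237])]
knob call [([0.627, -0.263, 0.191], 0.77, [142, 196]), ([0.652, 0.16, -0.001], 0.47, [307, 267]
[... 2112 characters left out ...]
334, 187])]
tab call [([0.529, -0.254, 0.098], 0.47, [333, 189])]
lever call [([0.604, -0.261, 0.147], 0.51, [337, 164])]
catch call [([0.526, -0.256, 0.101], 0.63, [334, 190])]
tin call [([0.654, 0.166, 0.034], 0.76, [205, 157])]
offcut call [([0.434, 0.132, 0.03], 0.49, [216, 221])]
oil call [([0.697, -0.323, 0.111], 0.8, [353, 136])]
jar call [([0.375, -0.317, 0.094], 0.81, [354, 236]), ([0.577, -0.133, 0.058], 0.43, [294, 176])]
mallet call [([0.587, -0.447, 0.022], 0.89, [383, 172])]
screwdriver call [([0.52, 0.467, 0.023], 0.64, [117, 199]), ([0.576, -0.152, 0.02], 0.41, [298, 178]), ([0.586, -0.447, 0.023], 0.24, [383, 172])]
brush call [([0.793, -0.079, 0.016], 0.69, [275, 117])]
2.2
```

```bash
python3 - <<'E'
import cv2
a=cv2.imread('pics/scene0.png'); cv2.imwrite('pics/scene_c.png',cv2.resize(a[120:330,60:460],(800,420),interpolation=2))
a=cv2.imread('pics/top0.png'); cv2.imwrite('pics/top_c.png',cv2.resize(a[100:300,100:400],(800,533),interpolation=2))
E
```

```text
(no output)
```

View pics/scene_c.png

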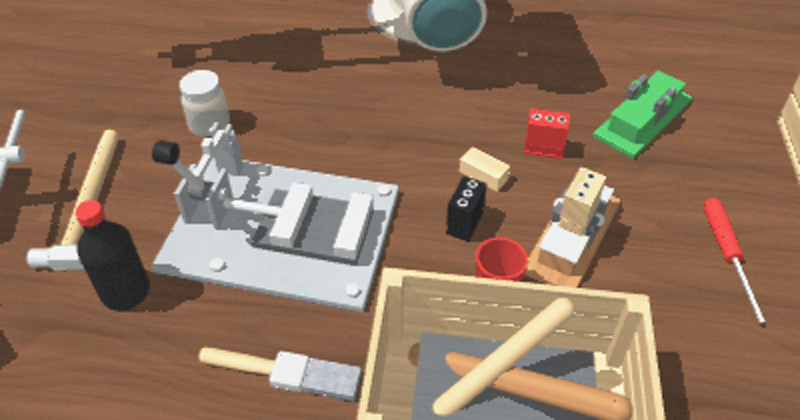

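View pics/top_c.png

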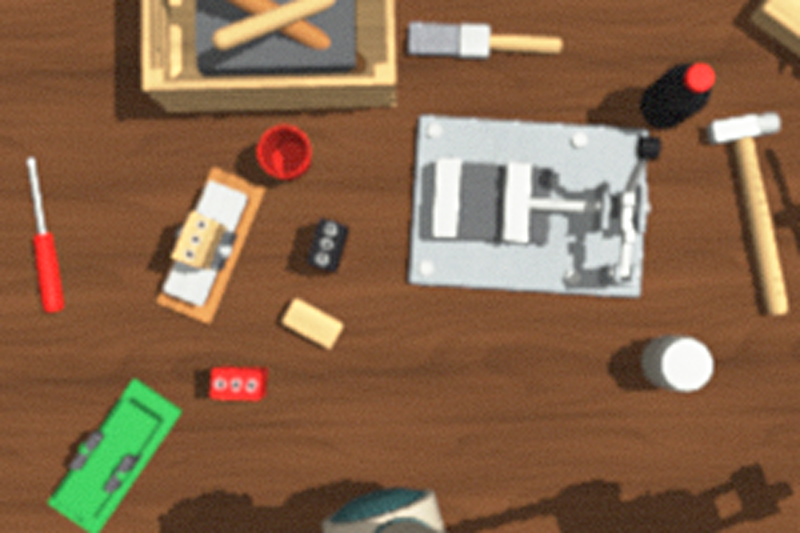

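Three blocks in the scene crop: wooden at (583,200), black at (467,208) and red at (548,133). Two racks: wooden at (575,235) with the wooden block clipped in it, and green at (645,110). The beech block on the wooden rail, at world ≈(0.542, 0.265), fits the description. In the top crop it is at (198,238), and the vise is at (530,205) with its knob at (649,148). Next I'll measure the yaws and take a close wrist view to confirm.

```bash
python3 - <<'E'
from h import *
np.set_printoptions(precision=4,suppress=True)
c=vision.get_calibration('top')
f=lambda L:np.array(L)*0.375+100
def ang(p,qq): d=qq-p; return np.degrees(np.arctan2(d[1],d[0])), np.hypot(*d[:2])
rk=atz(c,f([(213,168),(265,187),(210,323),(157,302)]),0.02); print('rack',rk[:,:2].round(3).tolist(),[ang(rk[i],rk[(i+1)%4]) for i in range(4)],rk.mean(0))
v=atz(c,f([(420,115),(648,133),(640,297),(410,284)]),0.012); print('vise',v[:,:2].round(3).tolist(),[ang(v[i],v[(i+1)%4]) for i in range(4)],v.mean(0))
yaw=np.radians(-30)
a=ang(rk[0],rk[3])[0]; print(a)
rot=down(np.radians(a+90) if abs(a+90)<90 else np.radians(a-90))
for s in (0,np.pi):
    y=np.radians(a+90)+s
    print(y, inverse_kinematics([0.542,0.265,0.30],q(down(y))), inverse_kinematics([0.58,-0.09,0.2],q(down(np.pi/2+s))),inverse_kinematics([0.53,-0.256,0.2],q(down(np.pi/2+s))))
E
```

```text
rack [[0.64, 0.256], [0.614, 0.189], [0.44, 0.262], [0.469, 0.33]] [(np.float64(-111.70313863287805), np.float64(0.0716882884203177)), (np.float64(157.05429456090147), np.float64(0.18806758749022823)), (np.float64(66.83051718579063), np.float64(0.07307268300735378)), (np.float64(-23.37664253920041), np.float64(0.18623288569096164))] [0.5407 0.2592 0.02  ]
vise [[0.704, -0.014], [0.673, -0.313], [0.458, -0.293], [0.483, 0.005]] [(np.float64(-96.01410158906621), np.float64(0.30071751687737686)), (np.float64(174.6292063000923), np.float64(0.2157852473590789)), (np.float64(85.14296054930246), np.float64(0.29933268800661755)), (np.float64(-5.01492781907491), np.float64(0.22184985534536464))] [ 0.5794 -0.1539  0.012 ]
156.6233574607996
4.3043896000138755 [ 0.3395  0.2848  1.2632 -0.      1.5936  2.3183] [-0.2725  0.2969  1.4883 -0.      1.3564 -1.8433] [-0.5682  0.2994  1.4847 -0.      1.3575 -2.139 ]
7.445982253603669 [ 0.3395  0.2848  1.2632 -0.      1.5936 -0.8233] [-0.2725  0.2969  1.4883 -0.      1.3564  1.2983] [-0.5682  0.2994  1.4847 -0.      1.3575  1.0026]
```

```bash
cat >> h.py <<'E'
def proj_f(c,P):
    p=(np.atleast_2d(P)-c['position'])@Rc(c); th=np.arctan2(np.hypot(p[:,0],p[:,1]),p[:,2]); ph=np.arctan2(p[:,1],p[:,0])
    return np.c_[c['cx']+c['fx']*th*np.cos(ph),c['cy']+c['fy']*th*np.sin(ph)]
def atz_f(c,uv,z):
    a=(np.atleast_2d(uv)-[c['cx'],c['cy']])/[c['fx'],c['fy']]; th=np.hypot(*a.T); s=np.sinc(th/np.pi)
    d=np.c_[a*s[:,None],np.cos(th)]@Rc(c).T; p=np.array(c['position']); return p+d*((z-p[2])/d[:,2])[:,None]
E
python3 - <<'E'
from h import *
import json
np.set_printoptions(precision=4,suppress=True)
r.move_l([0.201,-0.539,0.37],vel=0.25)
def look(name,things):
    c=vision.get_calibration('wrist'); im=vision.snapshot('wrist'); save(im,name+'.png')
    json.dump({k:np.array(v).tolist() for k,v in c.items()},open(name+'.json','w'))
    print({k:np.round(v,3).tolist() for k,v in c.items()})
    for t in things:
        print(t,[(np.round(d['at'],4).tolist(),round(d['score'],2)) for d in models.mark_of(t,'wrist')])
r.move_to([0.58,-0.16,0.40],q(down(np.radians(85))))
look('w_vise',['vise','jaw','knob','tab'])
r.move_to([0.51,0.25,0.30],q(down(np.radians(66.8))))
look('w_rack',['block','rack'])
print(T.current_t(),T.current_wrist_force())
E
python3 - <<'E'
import cv2
cv2.imwrite('pics/wr.png',cv2.resize(cv2.imread('pics/w_rack.png'),(800,600),interpolation=2))
cv2.imwrite('pics/wv.png',cv2.resize(cv2.imread('pics/w_vise.png'),(800,600),interpolation=2))
E
```

```text
{'fx': 297.319, 'fy': 297.319, 'cx': 261.875, 'cy': 191.178, 'position': [0.503, -0.154, 0.578], 'orientation': [0.098, 0.731, 0.669, 0.09]}
vise [([0.5834, -0.1347, 0.0039], 0.69)]
jaw [([0.5817, -0.1336, 0.0345], 0.72)]
knob [([0.6267, -0.2649, 0.1875], 0.86)]
tab [([0.5347, -0.2563, 0.1113], 0.54)]
{'fx': 297.319, 'fy': 297.319, 'cx': 261.875, 'cy': 191.178, 'position': [0.44, 0.279, 0.479], 'orientation': [0.112, 0.828, 0.545, 0.074]}
block [([0.5375, 0.1054, 0.0018], 0.95), ([0.54, 0.262, 0.0464], 0.89), ([0.3628, 0.2207, 0.0031], 0.87)]
rack [([0.5431, 0.261, 0.0015], 0.85)]
6.925 [-1.174  -0.2729 -0.0202]
```

View pics/wr.png

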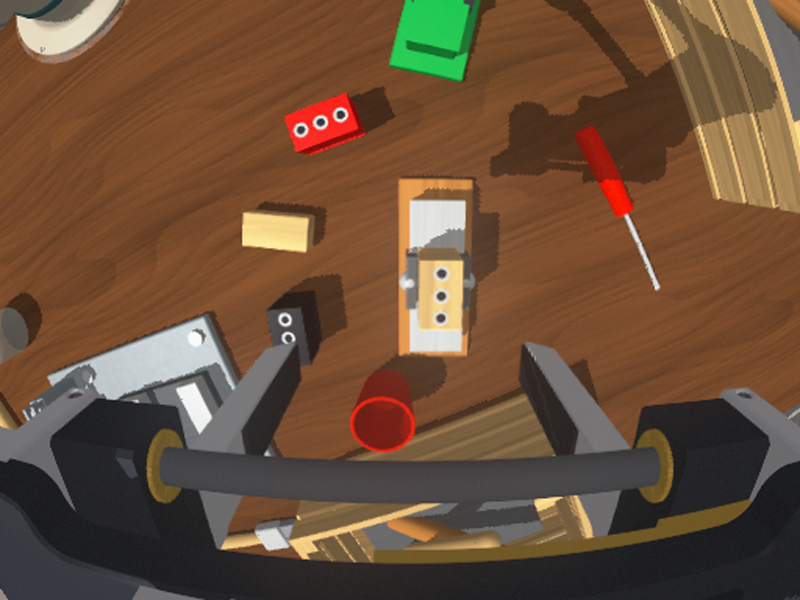

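View pics/wv.png

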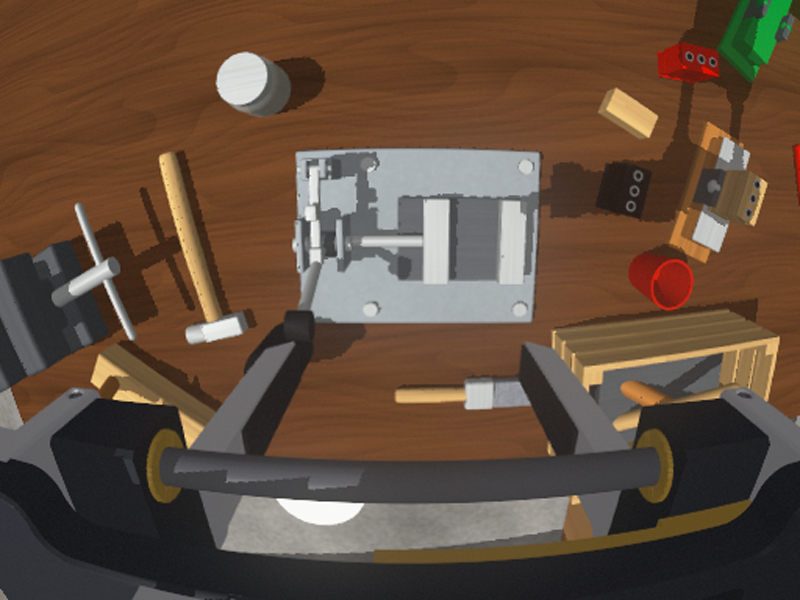

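The enlarged wrist view confirms it: the beech block with three bushings at (441,273), (441,296) and (441,317) stands in the wooden rail with its corners at (399,178) to (467,355). The black block is at (293,325), the red one at (325,122) and the green rail at (435,40). In the vise view the plate spans (297,150) to (533,322), the jaw tops are at (437,241) and (511,242), and the knob is at (299,322).

```bash
python3 - <<'E'
from h import *
import json
np.set_printoptions(precision=4,suppress=True)
s=1.5625
L=lambda n:{k:np.array(v) for k,v in json.load(open(n)).items()}
an=lambda a,b:round(float(np.degrees(np.arctan2(*(b-a)[1::-1]))),2)
c=L('w_rack.json')
b=atz_f(c,np.array([(441,273),(441,296),(441,317)])/s,0.110); print('bush',b.mean(0),an(b[0],b[2]))
k=atz_f(c,np.array([(399,178),(474,178),(467,355),(399,355)])/s,0.02); print('rack',k[:,:2].tolist(),k.mean(0),an(k[3],k[0]),an(k[2],k[1]))
c=L('w_vise.json')
v=atz_f(c,np.array([(296,150),(541,152),(532,322)])/s,0.012); print('vise',an(v[0],v[1]),an(v[1],v[2]),np.linalg.norm(v[0]-v[1]),np.linalg.norm(v[1]-v[2]),(v[0]+v[2])/2)
f=atz_f(c,np.array([(500,200),(522,200),(522,284),(498,284)])/s,0.052); print('fixed',f[:,:2].tolist(),an(f[0],f[3]))
m=atz_f(c,np.array([(425,199),(450,199),(448,284),(423,284)])/s,0.052); print('mov',m[:,:2].tolist(),an(m[0],m[3]))
# predicted
yaw=np.radians(-5); o=np.array([0.5825,-0.1335,0]); V=R.from_euler('z',yaw).as_matrix()
P=lambda x,y,z:o+V@np.array([x,y,z])/1000
for n,p in dict(knob=(54.5,-130,189),tab=(-40,-130,107),fixA=(-50,75,52),fixB=(50,75,52),movA=(-50,15,52),movB=(50,15,52)).items(): print(n,P(*p),proj_f(c,P(*p))*s)
E
```

```text
bush [0.5409 0.2646 0.11  ] -22.26
rack [[0.4395602718429829, 0.2689407305504758], [0.4679815105367039, 0.3368900304422056], [0.637743375563039, 0.2619026903876138], [0.6086662948241166, 0.1951950644040303]] [0.5385 0.2657 0.02  ] 156.44 156.17
vise 84.66 -5.4 0.3009376349288221 0.21923669048902633 [ 0.5805 -0.1493  0.012 ]
fixed [[0.5396769552384517, -0.053262633723806616], [0.5411979760523754, -0.02731991605910472], [0.6406003836689576, -0.031660793456024], [0.6381166719536572, -0.06088161632841692]] -4.43
mov [[0.5322839112976084, -0.13869775524174457], [0.5345593803200022, -0.11053053903115698], [0.6329832001328716, -0.12008792858341061], [0.6304075997074727, -0.1492024777119208]] -6.11
knob [ 0.6255 -0.2678  0.189 ] [[295.7849 325.8756]]
tab [ 0.5313 -0.2595  0.107 ] [[309.3543 212.7784]]
fixA [ 0.5392 -0.0544  0.052 ] [[498.9806 199.6724]]
fixB [ 0.6388 -0.0631  0.052 ] [[496.1536 284.7583]]
movA [ 0.534  -0.1142  0.052 ] [[446.7354 198.7568]]
movB [ 0.6336 -0.1229  0.052 ] [[445.633  284.7317]]
```

```bash
cat >> h.py <<'E'
VY=np.radians(-5.1); VO=np.array([0.5825,-0.1318,0]); VR=R.from_euler('z',VY).as_matrix()
V=lambda x,y,z:VO+VR@np.array([x,y,z])   # vise frame (m) -> world
QV=q(down(VY+np.pi/2))
E
python3 - <<'E'
from h import *
np.set_printoptions(precision=4,suppress=True)
b=np.array([0.541,0.2645]); qb=q(down(np.radians(66.6)))
r.move_to([*b,0.19],qb)
print(r.move_l([*b,0.100],vel=0.12,guard=8), T.current_ee_pos(),T.current_wrist_force())
gripper_to(0.03,10); print(T.current_opening(),T.current_finger_force(),T.current_wrist_force(),T.current_torque(),T.current_ee_pos())
E
```

```text
False [0.5418 0.2648 0.1012] [ 0.2143 -0.1502 -0.5082]
0.03611071594642245 9.998758882284164 [-0.1019 -0.2546  0.2006] [ 0.0621 -0.0771 -0.0075] [0.541  0.2645 0.1   ]
```

```bash
python3 - <<'E'
from h import *
np.set_printoptions(precision=4,suppress=True)
gripper_to(0.03,35); print(T.current_opening(),T.current_finger_force())
p=T.current_ee_pos()
r.move_l([p[0],p[1],0.13],vel=0.04); print(T.current_wrist_force(),T.current_opening())
r.move_l([p[0],p[1],0.22],vel=0.2); print(T.current_wrist_force(),T.current_opening(),T.current_torque())
im=vision.snapshot('scene'); save(im,'s1.png')
c=vision.get_calibration('scene')
print([(np.round(d['at'],3).tolist(),round(d['score'],2)) for d in models.mark_of('block','scene')],T.current_ee_pos(),T.current_t())
x,y=proj(c,T.current_ee_pos())[0].astype(int); cr=im[y-70:y+80,x-90:x+110]; save(cv2.resize(cr,(800,600),interpolation=2),'s1c.png')
E
```

```text
0.03561332374386481 34.998743534088135
[ 0.2781 -0.2453 -0.6903] 0.0354355495301515
[ 0.3079 -0.5501 -1.5573] 0.03575632467087568 [ 0.0693 -0.1154  0.0414]
[([0.542, 0.259, 0.164], 0.77), ([0.533, 0.115, 0.002], 0.7), ([0.368, 0.225, 0.001], 0.57), ([0.653, 0.16, -0.0], 0.29)] [0.5398 0.264  0.2179] 11.1
```

View pics/s1c.png

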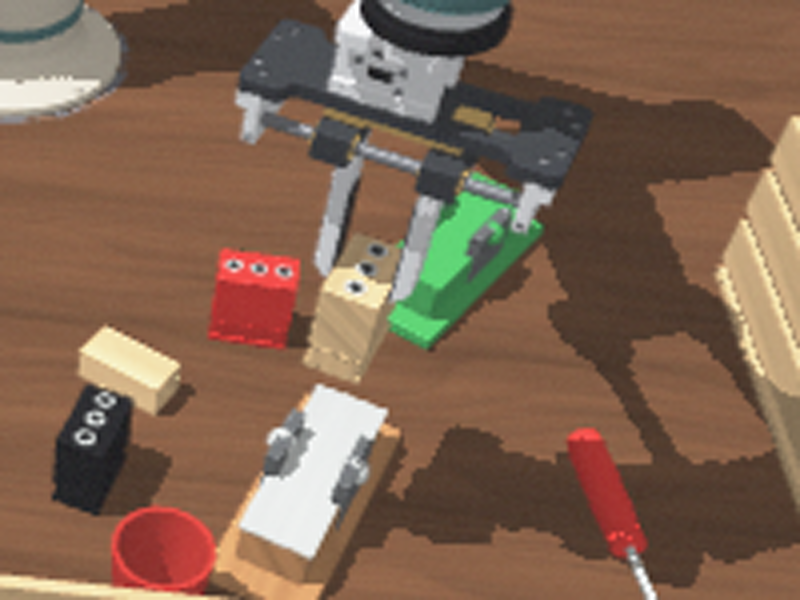

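The block hangs upright between the pads at (350,310) in the crop, and the rack at (310,480) is empty. Next is placing it in the vise.

```bash
python3 - <<'E'
from h import *
np.set_printoptions(precision=4,suppress=True)
r.move_to(V(0,.045,.22),QV)
r.move_l(V(0,.045,.125),vel=0.12)
im=vision.snapshot('scene'); print([(np.round((np.array(d['at'])-VO)@VR,4).tolist(),round(d['score'],2)) for n in('block','jaw') for d in models.mark_of(n,'scene')])
g=r.move_l(V(0,.045,.096),vel=0.1,guard=6); print(g,T.current_wrist_force())
if not g: print(r.move_l(V(0,.045,.079),vel=0.025,guard=3))
print((np.array(T.current_ee_pos())-VO)@VR,T.current_wrist_force(),T.current_torque(),T.current_t())
im=vision.snapshot('scene'); save(im,'s2.png'); c=vision.get_calibration('scene')
x,y=proj(c,V(0,.0,.08))[0].astype(int); save(cv2.resize(im[y-75:y+75,x-100:x+100],(800,600),interpolation=2),'s2c.png')
E
```

```text
[([0.0027, 0.043, 0.0723], 0.93), ([-0.2464, 0.3366, -0.0017], 0.86), ([-0.0721, 0.2396, -0.0004], 0.57), ([0.001, 0.0032, 0.0318], 0.56)]
False [ 0.8386 -0.7073 -0.284 ]
True
[0.0002 0.045  0.0847] [0.5996 0.7287 2.7048] [ 0.0223 -0.1836  0.0582] 14.4667
```

View pics/s2c.png

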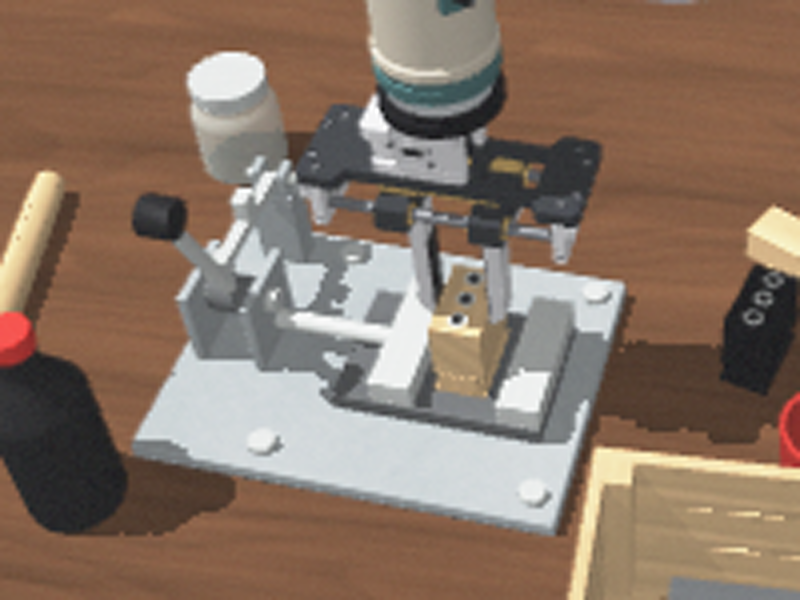

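The block stands between the jaws at (465,330) in the crop. Contact came at the expected height (84.7 mm against 85). I'll release it and check the block, tab and knob from above.

```bash
python3 - <<'E'
from h import *
np.set_printoptions(precision=4,suppress=True)
gripper_to(0.06); print(T.current_opening(),T.current_wrist_force())
r.move_l(V(0,.045,.19),vel=0.15)
r.move_l(V(0.0,-.03,.33),vel=0.25)
for cam in('wrist','top','scene'):
    im=vision.snapshot(cam)
    if cam=='wrist': save(im,'w2.png')
    for n in('block','knob','tab'): print(cam,n,[(np.round((np.array(d['at'])-VO)@VR,4).tolist(),round(d['score'],2)) for d in models.mark_of(n,cam) if abs(d['at'][1]+.16)<.15])
print(T.current_t())
im=cv2.imread('pics/w2.png'); cv2.imwrite('pics/w2c.png',cv2.resize(im[40:280,90:410],(800,600),interpolation=2))
E
```

```text
0.059782831618473406 [-0.2629  0.2459  0.523 ]
wrist block [([-0.0012, 0.0437, 0.0318], 0.56)]
wrist knob [([0.0518, -0.1252, 0.1876], 0.58)]
wrist tab [([-0.0367, -0.1285, 0.1103], 0.6)]
top block [([-0.0032, 0.0432, 0.0317], 0.74)]
top knob []
top tab [([-0.0375, -0.1307, 0.1036], 0.54)]
scene block [([-0.0005, 0.0451, 0.0289], 0.59)]
scene knob [([0.0541, -0.1289, 0.1874], 0.67)]
scene tab [([-0.0404, -0.1292, 0.1105], 0.66)]
17.3417
```

View pics/w2c.png

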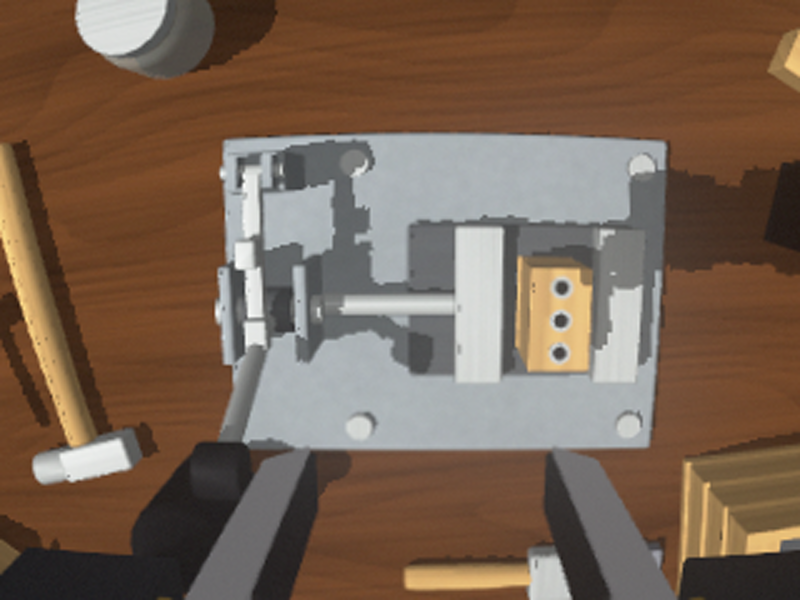

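The block stands square between the jaws at (560,320) in the crop. The tab is at (245,255), the knob at (225,470) and the catch pivot cheeks at (255,172). Now I'll pinch the tab.

```bash
python3 - <<'E'
from h import *
np.set_printoptions(precision=4,suppress=True)
r.move_to(V(-.043,-.129,.23),QV)
gripper_to(0.034)
g=r.move_l(V(-.043,-.129,.117),vel=0.12,guard=4); print(g,(np.array(T.current_ee_pos())-VO)@VR,T.current_wrist_force())
if not g:
    gripper_to(0.0,4); print(T.current_opening(),T.current_finger_force(),T.current_wrist_force(),T.current_torque(),T.current_t())
E
```

```text
False [-0.0424 -0.1293  0.1177] [ 0.4944 -0.3397  0.3914]
0.011939678568741065 4.000049605965614 [-0.3204 -0.2028  2.3561] [ 0.2152 -0.1159 -0.0414] 20.15
```

```bash
python3 - <<'E'
from h import *
np.set_printoptions(precision=4,suppress=True)
gripper_to(0.0,12)
p=np.array([-.043+.085,.111-.095]); rr=np.hypot(*p); a0=np.arctan2(p[1],p[0])
for th in np.linspace(0,2.3,13)[1:]:
    g=r.move_l(V(-.085+rr*np.cos(a0+th),-.129,.095+rr*np.sin(a0+th)+.006),vel=0.06,guard=20)
    print(round(th,2),g,np.array(T.current_wrist_force()),round(T.current_opening(),4))
    if g: break
for cam in('scene','top'):
    im=vision.snapshot(cam)
    print(cam,[(np.round((np.array(d['at'])-VO)@VR,4).tolist(),round(d['score'],2)) for d in models.mark_of('tab',cam)])
print(T.current_t(),(np.array(T.current_ee_pos())-VO)@VR)
E
```

```text
0.19 False [-0.4684  1.2176  0.3784] 0.0113
0.38 False [-0.6593  1.2955 -2.566 ] 0.0106
0.57 False [-2.6583  0.2831 -2.8411] 0.0102
0.77 False [-1.8982  1.7523 -2.2371] 0.0098
0.96 False [-0.1789  1.4405 -2.4265] 0.0092
1.15 False [0.2434 2.4271 1.5348] 0.0095
1.34 False [0.4129 2.4356 5.6826] 0.0099
1.53 False [-0.7493  3.3472  5.6883] 0.0106
1.72 False [-1.7927  3.1484  5.4323] 0.0112
1.92 False [-1.7184  3.4296  4.2472] 0.0113
2.11 False [-2.8172  2.7766  3.2686] 0.0117
2.3 False [-2.8554  2.5939  3.2459] 0.0117
scene [([-0.1083, -0.1286, 0.1355], 0.65)]
top []
24.0667 [-0.1251 -0.1289  0.1215]
```

```bash
python3 - <<'E'
from h import *
np.set_printoptions(precision=4,suppress=True)
gripper_to(0.04)
r.move_l(V(-.125,-.129,.25),vel=0.15)
r.move_l(V(0.04,-.1,.33),vel=0.25)
for cam in('scene','top','wrist'):
    im=vision.snapshot(cam); save(im,'c_'+cam+'.png')
    print(cam,[(n,np.round((np.array(d['at'])-VO)@VR,4).tolist(),round(d['score'],2)) for n in ('tab','knob','block') for d in models.mark_of(n,cam) if abs(d['at'][1]+.16)<.15])
print(T.current_t())
c=vision.get_calibration('scene'); x,y=proj(c,V(-.05,-.1,.09))[0].astype(int); im=cv2.imread('pics/c_scene.png')
cv2.imwrite('pics/c1.png',np.hstack([cv2.resize(im[y-50:y+50,x-40:x+60],(400,400),interpolation=2),cv2.resize(cv2.imread('pics/c_wrist.png')[40:240,140:340],(400,400),interpolation=2)]))
E
```

```text
scene [('tab', [-0.1093, -0.1261, 0.1398], 0.67), ('knob', [0.0543, -0.1281, 0.1891], 0.79), ('block', [0.002, 0.0449, 0.0321], 0.72)]
top [('knob', [0.0547, -0.1273, 0.1945], 0.58), ('block', [-0.0034, 0.0463, 0.03], 0.76), ('block', [0.2076, 0.0485, -0.0001], 0.19)]
wrist [('tab', [-0.1093, -0.1274, 0.1375], 0.59), ('tab', [0.0017, -0.0031, 0.0041], 0.16), ('knob', [0.057, -0.1264, 0.1889], 0.9), ('block', [-0.001, 0.0439, 0.028], 0.77), ('block', [0.0567, -0.1287, 0.1894], 0.38)]
27.2
```

View pics/c1.png

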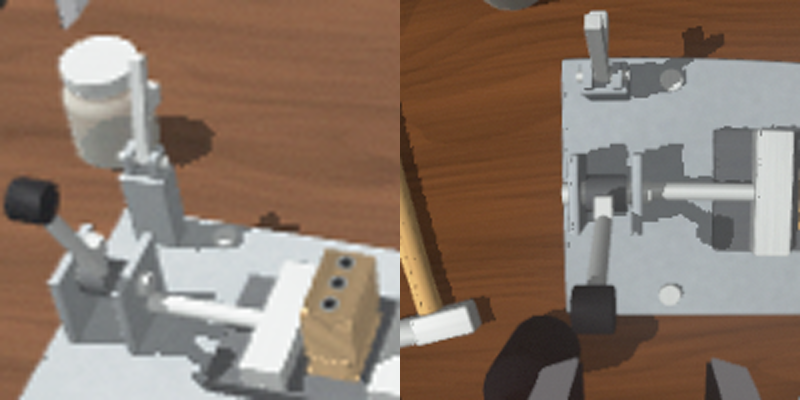

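The tab slipped partway: the catch now leans only to about 1.8 rad (left crop, strut from (145,160) to (138,60)). I'll push it on to its stop with closed fingers.

```bash
python3 - <<'E'
from h import *
np.set_printoptions(precision=4,suppress=True)
gripper_to(0.0,10)
r.move_to(V(-.06,-.129,.25),QV)
print(r.move_l(V(-.06,-.129,.170),vel=0.12,guard=5))
g=r.move_l(V(-.122,-.129,.170),vel=0.05,guard=7)
print(g,(np.array(T.current_ee_pos())-VO)@VR,VR.T@np.array(T.current_wrist_force()))
r.move_l(V(-.10,-.129,.20),vel=0.1); r.move_l(V(-.03,-.129,.29),vel=0.2)
r.move_l(V(0.04,-.1,.33),vel=0.25)
for cam in('scene','wrist'):
    im=vision.snapshot(cam); save(im,'d_'+cam+'.png')
    for n in ('tab','knob'):
        for d in models.mark_of(n,cam):
            p=(np.array(d['at'])-VO)@VR; print(cam,n,p.round(4),round(d['score'],2), np.arctan2(p[2]-.095,p[0]+.085)-.26 if n=='tab' else '')
print(T.current_t())
c=vision.get_calibration('scene'); x,y=proj(c,V(-.05,-.1,.09))[0].astype(int); im=cv2.imread('pics/d_scene.png')
cv2.imwrite('pics/d1.png',np.hstack([cv2.resize(im[y-50:y+50,x-40:x+60],(400,400),interpolation=2),cv2.resize(cv2.imread('pics/d_wrist.png')[40:240,140:340],(400,400),interpolation=2)]))
E
```

```text
False
False [-0.1218 -0.1291  0.1699] [-0.4556  0.4489  0.9567]
scene tab [-0.1163 -0.126   0.1305] 0.42 2.0327145233745902
scene knob [ 0.0546 -0.1295  0.189 ] 0.66 
wrist tab [-0.1139 -0.128   0.1295] 0.71 2.007579312767948
wrist knob [ 0.055  -0.1263  0.1889] 0.72 
32.775
```

View pics/d1.png

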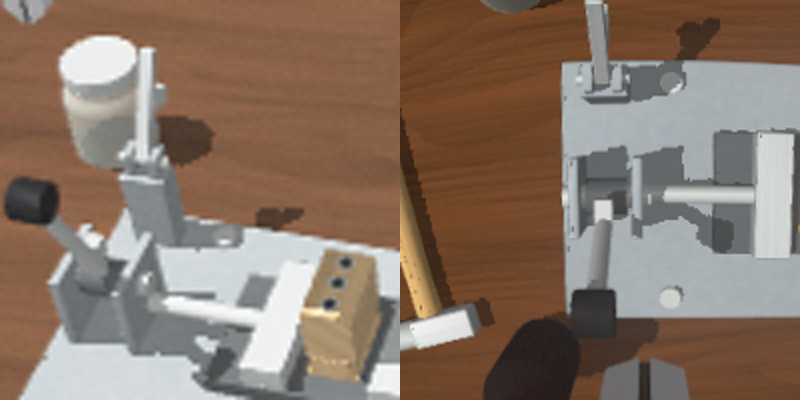

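It moved on to about 2.03 rad without reaching the stop, so I'll push further until I feel it.

```bash
python3 - <<'E'
from h import *
np.set_printoptions(precision=4,suppress=True)
r.move_to(V(-.085,-.129,.25),QV)
print(r.move_l(V(-.10,-.129,.170),vel=0.12,guard=5))
g=r.move_l(V(-.150,-.129,.170),vel=0.05,guard=6)
print(g,(np.array(T.current_ee_pos())-VO)@VR,VR.T@np.array(T.current_wrist_force()))
r.move_l(V(-.11,-.129,.22),vel=0.15); r.move_l(V(0,-.11,.33),vel=0.25)
for cam in('scene','wrist'):
    im=vision.snapshot(cam); save(im,'e_'+cam+'.png')
    for n in ('tab','knob'):
        for d in models.mark_of(n,cam):
            p=(np.array(d['at'])-VO)@VR; print(cam,n,p.round(4),round(d['score'],2), np.arctan2(p[2]-.095,p[0]+.085)-.26 if n=='tab' else '')
print(T.current_t())
E
```

```text
False
False [-0.1497 -0.1291  0.17  ] [-1.1281 -0.4226 -0.9685]
scene tab [-0.0782  0.393  -0.0047] 0.48 -1.7631489891234216
scene tab [-0.1176 -0.1264  0.1322] 0.43 2.0308927247179325
scene knob [ 0.0545 -0.1268  0.1902] 0.87 
scene knob [-0.001   0.0024  0.035 ] 0.26 
wrist tab [-0.1186 -0.1274  0.129 ] 0.6 2.0910046712240256
wrist knob [ 0.0564 -0.1294  0.1893] 0.83 
37.05
```

```bash
python3 - <<'E'
from h import *
np.set_printoptions(precision=2,suppress=True)
c=vision.get_calibration('scene'); x,y=proj(c,V(-.05,-.1,.09))[0].astype(int)
end=lambda th,s=.083:V(-.085+s*np.cos(th),-.130,.095+s*np.sin(th))
for th in (1.8,1.95,2.1,2.2,2.3): print(th,(proj(c,end(th))[0]-[x-40,y-50])*4)
print('base',(proj(c,end(0,0))[0]-[x-40,y-50])*4)
w=vision.get_calibration('wrist')
for cam,f in(('scene',proj),('wrist',proj_f)):
    cc=vision.get_calibration(cam); m=models.regions_of('catch',cam)
    P=lambda th,s=.083:f(cc,end(th,s))[0]
    print(cam,[ (round(d['score'],2),d['pixels'].sum(), np.argwhere(d['pixels'])[:,::-1].min(0),np.argwhere(d['pixels'])[:,::-1].max(0),np.argwhere(d['pixels'])[0][::-1]) for d in m[:2]],[(t,P(t)) for t in(1.8,2,2.1,2.2,2.3)],P(0,0))
    best=[]
    for d in m[:1]:
        for t in np.arange(1.5,2.45,.1):
            M=np.zeros((384,512),np.uint8)
            h=.005; V3=[]
            for s in (0,.083):
                for a in(-h,h):
                    for b in(-h,h): V3.append(V(-.085+s*np.cos(t)-a*np.sin(t),-.130+b,.095+s*np.sin(t)+a*np.cos(t)))
            cv2.fillConvexPoly(M,cv2.convexHull(f(cc,np.array(V3)).astype(np.float32)).astype(int),1)
            best.append((round(t,2),round(float((d['pixels']&(M>0)).sum()/(d['pixels']|(M>0)).sum()),2)))
    print(best)
E
```

```text
1.8 [131.24  57.2 ]
1.95 [138.65  50.81]
2.1 [145.95  47.03]
2.2 [150.68  45.97]
2.3 [155.23  46.06]
base [140.82 158.87]
scene [(0.7, np.int64(73), array([169, 160]), array([174, 184]), array([171, 160]))] [(1.8, array([167.81, 160.3 ])), (2, array([170.28, 158.32])), (2.1, array([171.49, 157.76])), (2.2, array([172.67, 157.49])), (2.3, array([173.81, 157.51]))] [170.21 185.72]
[(np.float64(1.5), 0.1), (np.float64(1.6), 0.12), (np.float64(1.7), 0.13), (np.float64(1.8), 0.19), (np.float64(1.9), 0.27), (np.float64(2.0), 0.35), (np.float64(2.1), 0.42), (np.float64(2.2), 0.42), (np.float64(2.3), 0.42), (np.float64(2.4), 0.4)]
wrist [(0.96, np.int64(434), array([240,  68]), array([252, 110]), array([242,  68]))] [(1.8, array([243.84,  88.4 ])), (2, array([244.08,  75.13])), (2.1, array([244.27,  69.25])), (2.2, array([244.49,  63.97])), (2.3, array([244.75,  59.36]))] [247.35 106.45]
[(np.float64(1.5), 0.12), (np.float64(1.6), 0.18), (np.float64(1.7), 0.27), (np.float64(1.8), 0.42), (np.float64(1.9), 0.56), (np.float64(2.0), 0.68), (np.float64(2.1), 0.72), (np.float64(2.2), 0.68), (np.float64(2.3), 0.66), (np.float64(2.4), 0.62)]
```

```bash
python3 - <<'E'
from h import *
np.set_printoptions(precision=3,suppress=True)
print(T.current_opening())
r.move_to(V(-.07,-.130,.23),QV)
print(r.move_l(V(-.075,-.130,.155),vel=0.15,guard=5))
f0=VR.T@np.array(T.current_wrist_force())
for x in (-.09,-.098,-.104,-.110,-.116):
    g=r.move_l(V(x,-.130,.155),vel=0.05,guard=8)
    vision.snapshot('scene'); m=models.mark_of('tab','scene')
    print(x,g,VR.T@np.array(T.current_wrist_force())-f0,((np.array(T.current_ee_pos())-VO)@VR),[((np.array(d['at'])-VO)@VR) for d in m if d['at'][1]<0])
    if g: break
save(vision.snapshot('scene'),'f_scene.png')
im=vision.snapshot('wrist'); save(im,'f_wrist.png'); print(T.current_t())
c=vision.get_calibration('scene'); x,y=proj(c,V(-.08,-.12,.11))[0].astype(int); im=cv2.imread('pics/f_scene.png')
cv2.imwrite('pics/f1.png',np.hstack([cv2.resize(im[y-50:y+50,x-40:x+40],(400,500),interpolation=2),cv2.resize(cv2.imread('pics/f_wrist.png')[100:300,180:340],(400,500),interpolation=2)]))
E
```

```text
0.0007231170107911901
False
-0.09 False [ 0.314 -0.222  0.444] [-0.09  -0.13   0.155] [array([-0.116, -0.129,  0.13 ])]
-0.098 False [ 0.914 -0.227 -1.557] [-0.098 -0.13   0.155] [array([-0.117, -0.129,  0.131])]
-0.104 False [ 1.204 -0.239  0.575] [-0.104 -0.13   0.155] [array([-0.117, -0.129,  0.132])]
-0.11 False [ 0.809  0.048 -0.036] [-0.11  -0.13   0.155] [array([-0.12 , -0.129,  0.129]), array([ 0.007, -0.319, -0.003])]
-0.116 False [ 0.931 -0.991 -0.124] [-0.116 -0.13   0.155] [array([-0.123, -0.129,  0.124])]
40.5167
```

View pics/f1.png

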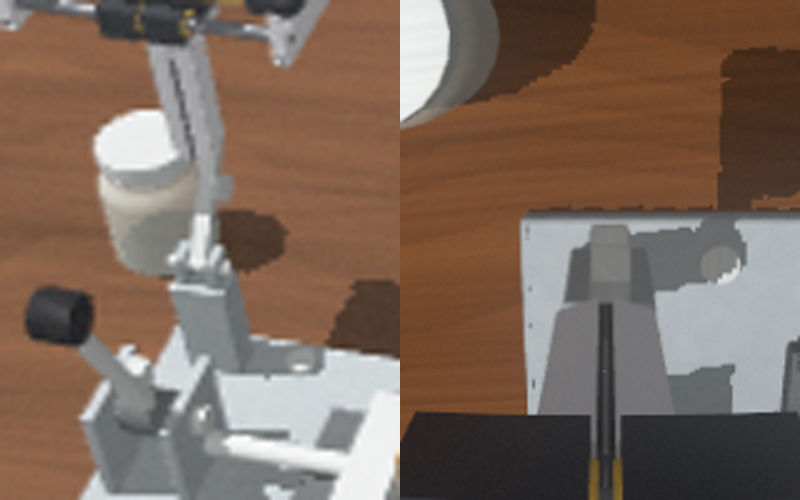

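The closed fingers rest on the strut near (205,200), and the tab at (222,187) has moved to about 2.23 rad. I'll keep pushing to the stop and then retreat along +x.

```bash
python3 - <<'E'
from h import *
np.set_printoptions(precision=3,suppress=True)
f0=VR.T@np.array(T.current_wrist_force())
def tab(cam='scene'):
    vision.snapshot(cam); out=[]
    for d in models.mark_of('tab',cam):
        p=(np.array(d['at'])-VO)@VR
        if abs(p[1]+.13)<.03: out.append((p.round(3).tolist(),round(float(np.arctan2(p[2]-.095,p[0]+.085)-.26),2)))
    return out
for x in (-.121,-.126,-.131,-.136):
    g=r.move_l(V(x,-.130,.155),vel=0.05,guard=6)
    print(x,g,VR.T@np.array(T.current_wrist_force())-f0,(np.array(T.current_ee_pos())-VO)@VR,tab())
    if g: break
p=(np.array(T.current_ee_pos())-VO)@VR
r.move_l(V(p[0]+.03,-.130,.155),vel=0.1); print(tab())
r.move_l(V(-.06,-.13,.22),vel=0.2); r.move_l(V(0,-.11,.33),vel=0.25)
print(tab(),tab('wrist'),T.current_t())
E
```

```text
-0.121 False [0.705 0.553 1.414] [-0.121 -0.13   0.155] [([-0.125, -0.127, 0.124], 2.25)]
-0.126 False [5.515 0.064 0.702] [-0.124 -0.13   0.156] [([-0.123, -0.129, 0.122], 2.27)]
-0.131 False [ 9.232 -0.693  3.215] [-0.126 -0.131  0.157] [([-0.124, -0.125, 0.124], 2.24)]
-0.136 False [14.689 -0.123  4.101] [-0.128 -0.132  0.158] [([-0.122, -0.127, 0.123], 2.23)]
[([-0.125, -0.126, 0.123], 2.26)]
[([-0.122, -0.127, 0.121], 2.26)] [([-0.121, -0.126, 0.124], 2.2)] 43.9333
```

The catch is on its stop (about 2.25–2.3 rad measured) and stays there. Next, the lever knob.

```bash
python3 - <<'E'
from h import *
np.set_printoptions(precision=3,suppress=True)
gripper_to(0.046)
r.move_to(V(.0548,-.1285,.27),QV)
g=r.move_l(V(.0548,-.1285,.194),vel=0.12,guard=5); print(g,T.current_wrist_force())
if not g:
    gripper_to(0.0,6); print(T.current_opening(),T.current_finger_force(),VR.T@np.array(T.current_wrist_force()))
    if T.current_opening()>.02:
        gripper_to(0.0,25)
        for th in (.15,.3,.45,.58):
            a=.4-th
            r.move_l(V(.14*np.sin(a),-.1285,.06+.14*np.cos(a)+.005),vel=0.08)
            print(th,VR.T@np.array(T.current_wrist_force()),((np.array(T.current_ee_pos())-VO)@VR),round(T.current_opening(),4))
print(T.current_t())
E
```

```text
False [0.112 0.129 0.457]
0.0238326773316178 6.000326871871948 [-0.221 -0.21   1.289]
0.15 [ 2.735 -0.782 -0.245] [ 0.035 -0.129  0.201] 0.0233
0.3 [ 3.844 -2.301 -1.429] [ 0.014 -0.129  0.204] 0.0236
0.45 [ 2.983 -0.994 -0.82 ] [-0.007 -0.129  0.205] 0.0233
0.58 [ 2.329 -1.351  3.357] [-0.025 -0.129  0.203] 0.0239
48.2917
```

```bash
python3 - <<'E'
from h import *
np.set_printoptions(precision=3,suppress=True)
for th in np.arange(.62,.9,.02):
    a=.4-th
    r.move_l(V(.14*np.sin(a),-.1285,.06+.14*np.cos(a)+.005),vel=0.05)
    r.hold(.1)
    p=(np.array(T.current_ee_pos())-VO)@VR; F=VR.T@np.array(T.current_wrist_force())
    print(round(th,2),F,p,'theta',round(float(.4-np.arctan2(p[0],p[2]-.005-.06)),3),round(T.current_opening(),4))
    if F[0]>17: break
r.hold(.8); print(VR.T@np.array(T.current_wrist_force()))
for cam in('scene','top'):
    vision.snapshot(cam)
    for n in('block','jaw','knob','tab'): print(cam,n,[(((np.array(d['at'])-VO)@VR).round(3).tolist(),round(d['score'],2)) for d in models.mark_of(n,cam) if abs(d['at'][1]+.16)<.15])
print(T.current_t())
E
```

```text
0.62 [ 2.026 -1.442  4.972] [-0.03  -0.129  0.202] theta 0.615 0.0232
0.64 [ 0.977 -1.667  6.149] [-0.033 -0.129  0.202] theta 0.634 0.0238
0.66 [ 2.667 -1.626  6.438] [-0.035 -0.129  0.201] theta 0.654 0.0236
0.68 [ 1.743 -1.184  6.6  ] [-0.038 -0.129  0.201] theta 0.674 0.0239
0.7 [ 1.537 -1.087  7.496] [-0.041 -0.129  0.2  ] theta 0.694 0.0234
0.72 [ 1.946 -1.089  7.553] [-0.044 -0.129  0.199] theta 0.714 0.023
0.74 [ 0.852 -1.099  7.607] [-0.046 -0.129  0.198] theta 0.734 0.0232
0.76 [ 1.248 -2.303  8.695] [-0.049 -0.129  0.197] theta 0.755 0.0233
0.78 [ 1.524 -1.299  8.926] [-0.051 -0.129  0.197] theta 0.771 0.0238
0.8 [ 4.968 -0.552 11.039] [-0.052 -0.129  0.197] theta 0.773 0.0236
0.82 [ 7.064  0.917 12.821] [-0.052 -0.129  0.196] theta 0.775 0.0234
0.84 [10.015  1.67  14.162] [-0.052 -0.129  0.196] theta 0.777 0.0238
0.86 [14.154  1.339 16.686] [-0.052 -0.129  0.196] theta 0.78 0.0236
0.88 [15.957  2.562 18.249] [-0.053 -0.129  0.196] theta 0.782 0.0238
0.9 [19.284  3.892 20.882] [-0.053 -0.129  0.196] theta 0.784 0.0239
[18.433  3.72  20.89 ]
scene block [([0.004, 0.055, 0.034], 0.68)]
scene jaw [([-0.002, 0.028, 0.035], 0.87)]
scene knob [([-0.04, -0.131, 0.192], 0.65)]
scene tab [([-0.126, -0.13, 0.123], 0.68)]
top block [([-0.001, 0.058, 0.03], 0.7)]
top jaw [([0.001, 0.025, 0.032], 0.71)]
top knob [([-0.043, -0.125, 0.197], 0.49)]
top tab [([-0.122, -0.13, 0.118], 0.44)]
54.85
```

```bash
python3 - <<'E'
from h import *
np.set_printoptions(precision=4,suppress=True)
gripper_to(0.0,40)
for i in range(3):
    r.hold(.6); print(VR.T@np.array(T.current_wrist_force()),(np.array(T.current_ee_pos())-VO)@VR,T.current_opening(),T.current_finger_force())
im=vision.snapshot('scene'); save(im,'g.png'); c=vision.get_calibration('scene')
x,y=proj(c,V(-.02,-.04,.12))[0].astype(int); save(cv2.resize(im[y-75:y+75,x-100:x+100],(800,600),interpolation=2),'g1.png')
for n in('tin','oil','jar','rack'): print(n,[(np.round(d['at'],3).tolist(),round(d['score'],2)) for d in models.boxes_of(n,'scene')][:2])
print([((np.array(d['at'])-VO)@VR).round(3).tolist() for n in('jaw','knob') for d in models.mark_of(n,'scene')],T.current_t())
E
```

```text
[19.079   4.1129 22.0903] [-0.0529 -0.1289  0.1959] 0.023442688373865248 40.02316653728485
[18.9792  4.6763 20.6616] [-0.0528 -0.1289  0.1959] 0.02316724669295852 40.023184418678284
[19.299   4.0675 21.3312] [-0.0529 -0.1289  0.1959] 0.023710140549306518 40.02320408821106
tin [([0.634, 0.166, 0.062], 0.57), ([0.727, -0.323, 0.096], 0.2)]
oil [([0.729, -0.321, 0.097], 0.65)]
jar [([0.394, -0.314, 0.059], 0.8), ([0.551, -0.254, 0.133], 0.55)]
rack [([0.566, 0.263, 0.042], 0.62), ([0.306, 0.379, 0.047], 0.59)]
[[0.001, 0.028, 0.034], [-0.042, -0.128, 0.194], [-0.001, 0.055, 0.031]] 57.2167
```

The grip holds steady on the knob and the jaw is shut on the block. The tin, oil bottle, jar and rack haven't moved. Handing in.

```bash
python3 -c "
from h import *
print(r.sign_off())"
```

```text
the job is handed in; nothing more can be done
None
```

The job is handed in at about 57 s: the block is clamped upright in the vise, the catch is over on its stop (after slipping out of the first pinch and being pushed the rest of the way), and the fingers still hold the lever's knob with a steady pull of roughly 24 N.

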